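# Dust a bisque cup at the air station

### The job

Dust the small bisque cup with the ring handle: take it from the wire rack with a gentle grip (about 10 N is plenty, more than 20 N cracks the brittle clay), stand it upright in the middle of the station's round air platform without dropping or tipping it, and let go of it. Then take the spring-return handle of the air valve, pull it out until its pointer is in line with the fin of the index clip, and finish while still holding it there. Leave the other ware and the things on the bench where they are.

Things in the scene. Friction and masses are not known exactly. Their poses are not given: they have to be found in the camera images.
- cup: cup to dust: small white bisque cup, straight-sided, 58 mm diameter (56 along its x axis), 75 mm tall, 4 mm wall, 0.14 to 0.28 kg; ring handle on its +y side, reaching 65 mm from the axis, 11 to 67 mm above the foot. Origin: centre of underside, z up. Upright on the wire rack in one of three places, handle pointing any way. The only small cup with a handle.
- rack: low square wire drying rack, 280 x 280 mm, top 15 mm above the bench, fixed. Origin: centre of underside. Four pieces of ware stand on it in a square, 125 mm apart; the big mug at the rack's +x +y corner. Rack and station may swap sides.
- station: fixed grey dusting station: base plate 280 x 260 x 12 mm. Origin: on the bench, 10 mm in front of the plate's centre; x from its front (robot side) to its back, y to its left. Round air platform at x 0, y +80 mm; slide valve along x at y -50 mm. A box 52 mm high stands along its back edge, face at x +119 mm.
- platform (a point): centre of the top of the round aluminium air platform: disc of 90 mm diameter, top 30 mm above the bench, flat, ring of small black jet holes.
- valve (a joint): how far the valve slide is pulled out, m: 0 home (start), 0.10 end stop. Pulling out moves handle and pointer along the station's -x, towards the robot side. The spring pulls back with about 3 N at 0 rising to 11 N at 0.10, and the slide springs home when let go.
- valve_grip (a point): point to grip on the valve's upright black handle tab: 12 mm thick along the station's x, 36 mm wide along y, top 94 mm above the bench and 15 mm above this point. It stands on a steel carriage 50 x 40 mm whose top is 34 mm above the bench. Free on all sides, taken from above. Slide home: 73 mm in front of the back box (lower than the handle); platform 130 mm to its left, 40 mm nearer the front.
- valve_pointer (a point): outer tip of the pointer, a thin steel blade (4 x 4 mm) that sticks out 33 mm from the carriage's right side, 30 mm above the bench, moving with the handle (same station x as the handle's middle).
- index: index clip: small dark clip (14 x 24 mm) on the scale rail right of the pointer, with one upright fin 4 mm thick, 16 mm high: the mark. Origin: under the fin's middle, 24 mm above the bench; axes as the station's. Fixed, 30 to 80 mm in front (station -x) of the pointer's home. The pointer is in line when it has the same station x as this origin.
- tumbler_a: bystander on the rack: white tapering cup without handle, 58 mm rim diameter, 75 mm tall; origin centre of underside
- tumbler_b: bystander on the rack: second cup without handle, the same
- big_mug: bystander on the rack: big white mug with handle, 82 mm diameter, 95 mm tall; origin centre of underside; handle pointing off the rack
- glaze_jar: bystander: glass jar with white cap, 68 mm diameter, 100 mm tall, behind the rack and the station; origin centre of underside
- bowl: bystander: white bowl, 100 mm diameter, 50 mm tall, far left; origin centre of underside
- kiln_prop: bystander: square kiln post 45 x 45 x 120 mm standing, far right; origin centre of underside
- brush: bystander: brush lying on the bench in the gap between rack and station, along x

How it is judged:
By the outcome, as a careful person would: the job done as asked, in the order asked, and still so for the second after the job is handed in, while the arm keeps its last pose, push and grip.
It also fails if it takes over 54 s, if anything falls off the work surface, if the arm or the gripper's body presses on something with over 40 N, if the wrist force passes 120 N, or if a joint passes its speed limit or range.

### The arm

A 7-joint arm with a two-finger parallel gripper is mounted at the origin on the work surface. World frame = base frame: x ahead of the robot, y to its left, z up, the work surface at z = 0. Lengths are in mm, angles in rad, forces in N, time in s.
With the tool pointing down it reaches from about 400 to 875 mm from the base axis. Payload 4.4 kg.
Tool frame: the origin (TCP) lies midway between the tips of the shut fingers; the grasp point (between the pads) lies 19 mm behind it; z points along the fingers, y is the line along which they close (so a half turn about z gives the same grasp; the last joint's range is limited). The gripper opens to 85 mm and grips with 20 to 120 N. Pads are 22 mm wide; open, the fingers measure 114 mm over their backs; the gripper's body (76 mm by 85 mm) begins 54 mm behind the grasp point. The pads swing forward as they close: fully open they stand 13 mm farther back than shut.
Start: joints at [1.221, 0.628, 0.038, 1.517, -0.027, 0.996, -0.02], TCP at [182.031, -624.005, 231.313] pointing down, gripper open.
Joint ranges: [-3.06, 3.06], [-0.37, 2.12], [-1.25, 1.32], [0.18, 2.47], [-1.1, 4.24], [0.23, 1.98], [-2.94, 2.94]. Speed limits (rad/s): [2.57, 2.57, 3.14, 3.14, 3.14, 3.14, 3.14].

### API

Orientations are given as a 3x3 rotation matrix whose columns are the frame's x, y, z axes.
In Python, from cell import ctrl, imaging gives the robot as it stands.
- The arm moves only by the tool send_rows, never from a script. Its argument "motion" is a list of rows, each a list of 7 numbers: the shift along the tool's x, y, z in shares of 0.6 m (1.0 is 0.6 m), then the turn, a rotation vector about the tool's x, y, z in a scale on which 1.0 is 60 degrees, then the closure, from -1 (fully open) to 1 (shut). A call has exactly 10 rows; each row is the pose to reach, as a shift and turn from the pose commanded when the call began, along the tool's axes at that moment; what a row does not reach only later rows make up. A row lasts 1/8 s, in which the tool goes at most 62.5 mm and 10.7 degrees, less where a joint would pass 70% of its speed; a pose out of reach is approached as far as the arm can. A shift or turn number past 1, either way, is cut back to 1. A call with a gripper value outside its range is refused whole. The fingers move at their own pace and stop on an object; "grip_force" is the grip in N (left out, the last holds). Time passes only in rows, so rows that repeat a pose let the fingers close, or fill a call up. It gives the time, the measured TCP pose, the force, the opening and the grip force at its end, in the units of the state.
- ctrl.sense(): the state, without advancing time (a new reading comes with each control period).
- imaging.camera(name): name is "side" or "top"; returns (picture, depth): 480x640x3 uint8, red, green, blue; 480x640 float32, mm along the optical axis (not along the pixel's ray), 0 where there is no reading.
- imaging.camera_params(name): a dict with "fx", "fy", "cx", "cy" (pixels), "k1" (the pictures are not rectified: a ray, as slopes to the right and down, at radius r is drawn at 1 + k1 r^2 times it, then the intrinsics apply), "cam_to_world" (4x4, takes a point from camera to world coordinates). Camera axes: x right, y down, z forward; pixel columns grow to the right and rows downward; lengths in mm; the calibration is good to about 2 mm. A picture is of the moment at which its call begins. camera_params takes no time and is no camera call.
- ctrl.hand_in(): hands the job in; it is judged then, once.
The state is a dict: "t": time; "joints": joint angles; "qvel": joint speeds; "joint_torque": joint torques, N m; "eef_pos": TCP position; "tool_rot": TCP orientation; "contact_force": force on the tool from outside, world axes, zero at the start; "moment": the same for the moment, N m; "gripper_width": opening from 0.0 (shut) to 1.0 (fully open); "grip_force": force on a finger pad.
Only numpy, scipy, OpenCV 4.12 (cv2) and the standard library are available. Lean on these libraries where they do the work, as an engineer would, in place of code of your own. Each camera call takes 0.05 s, during which the arm holds its last target. There are 200 camera calls.

## Working session

There is one attempt and no reset: what is moved stays moved. The work goes in short steps, Python scripts to look and compute and a tool call to move; the robot and the scene stay as the last step left them, time stands still between calls to the robot, and variables do not carry over. Pictures are saved under pics/ and viewed, at most 10 in all, crops included, and the job is handed in when it is done.

Besides the shell and the picture viewer there is one more tool, called after "Call:" by a JSON object that holds its "api" and its "payload". send_rows: Moves the arm, as the interface text tells. Its arguments: {"type":"object","properties":{"motion":{"type":"array","items":{"type":"array","items":{"type":"number"}}},"grip_force":{"type":"number"}},"required":["motion"]}

```bash
ls; mkdir -p pics; cat > h.py <<'E'
import numpy as np, cv2
from cell import ctrl, imaging
def snap(n):
    im,d=imaging.camera(n); np.savez(f'/tmp/{n}.npz',im=im,d=d); return im,d
def load(n):
    z=np.load(f'/tmp/{n}.npz'); return z['im'],z['d']
def rays(n,px):
    p=imaging.camera_params(n); px=np.atleast_2d(np.array(px,float))
    K=np.array([[p['fx'],0,p['cx']],[0,p['fy'],p['cy']],[0,0,1]])
    u=cv2.undistortPoints(px[:,None],K,np.array([p['k1'],0,0,0.]))[:,0]
    return np.c_[u,np.ones(len(u))],np.array(p['cam_to_world'])
def plane(n,px,z):
    r,T=rays(n,px); w=r@T[:3,:3].T; o=T[:3,3]
    return o+w*((z-o[2])/w[:,2])[:,None]
def cloud(n):
    im,d=load(n); v,u=np.nonzero(d>0)
    r,T=rays(n,np.c_[u,v]); P=(r*d[v,u][:,None])@T[:3,:3].T+T[:3,3]
    out=np.full(d.shape+(3,),np.nan); out[v,u]=P; return out
E
python3 - <<'E'
from h import *
for n in('top','side'):
    im,d=snap(n); cv2.imwrite(f'pics/{n}0.png',im[...,::-1]); p=imaging.camera_params(n); print(n,p)
s=ctrl.sense(); print(s['t'],s['eef_pos'],s['tool_rot'],s['contact_force'])
E
```

```text
pics
top {'fx': 552.9977147708777, 'fy': 552.9977147708777, 'cx': 311.4339729565507, 'cy': 235.5236627840813, 'k1': 0.006696696537481973, 'cam_to_world': array([[-3.47117014e-02, -9.77541678e-01,  2.07863813e-01,
         3.56728829e+02],
       [-9.99396833e-01,  3.37375963e-02, -8.23066764e-03,
        -8.81236146e+00],
       [ 1.03299525e-03, -2.08024137e-01, -9.78123147e-01,
         1.29455341e+03],
       [ 0.00000000e+00,  0.00000000e+00,  0.00000000e+00,
         1.00000000e+00]])}
side {'fx': 625.0572495058808, 'fy': 625.0572495058808, 'cx': 323.24271865913045, 'cy': 235.77377512405678, 'k1': -0.08000783385781546, 'cam_to_world': array([[ 9.91561209e-01, -9.00058187e-02,  9.33023133e-02,
         4.80271086e+02],
       [-1.28959237e-01, -7.58433882e-01,  6.38864275e-01,
        -8.77957400e+02],
       [ 1.32621336e-02, -6.45505228e-01, -7.63640699e-01,
         1.13676287e+03],
       [ 0.00000000e+00,  0.00000000e+00,  0.00000000e+00,
         1.00000000e+00]])}
0.1 [ 181.86742127 -623.4297133   230.47914804] [[ 9.60003860e-01  2.79986311e-01 -5.03564616e-04]
 [ 2.79986763e-01 -9.60002393e-01  1.67879426e-03]
 [-1.33838255e-05 -1.75264040e-03 -9.99998464e-01]] [ 0.27920343 -1.17225336 -0.3446425 ]
```

View pics/top0.png

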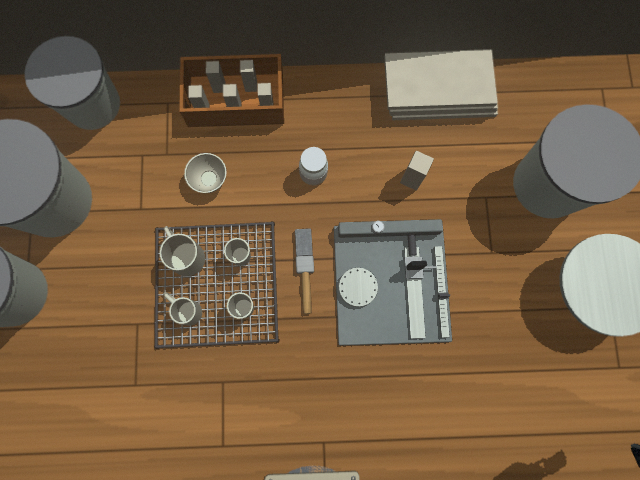

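View pics/side0.png

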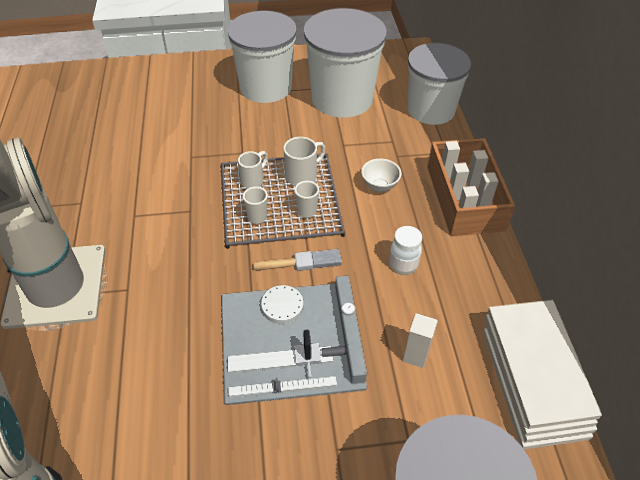

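The top view shows the target cup at about (183,311) with its handle towards (167,297). The platform is at (358,287), the valve tab at (416,265) and the index clip at (443,295).

```bash
python3 - <<'E'
from h import *
im,_=load('top'); im2,_=load('side')
a=cv2.resize(im[270:350,140:240],(800,640),interpolation=cv2.INTER_CUBIC)[:,:]
b=cv2.resize(im[210:350,330:460],(520,560),interpolation=cv2.INTER_CUBIC)
a=cv2.resize(im[290-20:340,140:205],(260,280),interpolation=cv2.INTER_CUBIC)
c=cv2.resize(im2[140:195,225:290],(260,220),interpolation=cv2.INTER_CUBIC)
o=np.zeros((560,790,3),np.uint8); o[:,:520]=b; o[:280,525:785]=a; o[300:520,525:785]=c
cv2.imwrite('pics/c1.png',o[...,::-1])
P=cloud('top')
sub=P[270:350,145:215].reshape(-1,3); z=sub[:,2]
print('z hist',np.histogram(z[np.isfinite(z)],bins=np.arange(-10,120,10)))
rim=sub[(z>82)&(z<100)]; print(len(rim),rim.min(0),rim.max(0),rim.mean(0))
up=sub[(z>30)]
# platform
S=P[200:350,330:460].reshape(-1,3); 
pl=P[262:312,332:385].reshape(-1,3); pl=pl[(pl[:,2]>24)&(pl[:,2]<36)]; print('plat',len(pl),pl.mean(0),pl.min(0),pl.max(0))
hd=S[(S[:,2]>75)&(S[:,2]<110)]; print('tab',len(hd),hd.mean(0),hd.min(0),hd.max(0))
# plate outline via depth rect
for n,px in(('cup',[[183,311]]),('plat',[[358,287]])): print(n,plane('top',px,90 if n=='cup' else 30))
for n in('top','side'):
  im,_=load(n); hsv=cv2.cvtColor(im,cv2.COLOR_RGB2HSV)
  # bright low-sat blobs
  m=((hsv[...,1]<45)&(hsv[...,2]>150)).astype(np.uint8)
  k,l,st,c=cv2.connectedComponentsWithStats(m)
  for i in range(1,k):
    if 150<st[i,4]<3000: print(n,st[i],c[i].round(1))
E
```

```text
z hist (array([1228, 2127, 1358,  235,   67,   70,   65,   74,   90,  139,  105,
          9]), array([-10,   0,  10,  20,  30,  40,  50,  60,  70,  80,  90, 100, 110]))
215 [429.57513821 237.27242409  82.02745257] [545.20642682 299.16628391  97.17364026] [465.40982414 268.40247147  89.29378041]
plat 1166 [ 501.66144149 -121.60786115   30.98352778] [ 457.40173244 -166.0874032    24.1898485 ] [545.8645661  -77.94881111  35.98848629]
tab 110 [ 540.61144137 -249.77298459   92.15910329] [ 535.31551552 -268.33084422   75.35424105] [ 547.60622049 -233.46644238  101.06112722]
cup [[455.51786867 264.4288866   90.        ]]
plat [[ 501.20733294 -121.9521538    30.        ]]
top [301 147  27  24 505] [313.4 158.7]
top [409 151  24  24 348] [420.7 162.3]
top [185 153  41  40 670] [204.1 178.1]
top [159 226  38  44 342] [176.9 252.6]
top [223 226  34  37 216] [237.2 246.2]
top [425 246  21  47 343] [439.5 268.5]
top [297 256  17  15 238] [304.9 263.1]
top [226 268  28  51 166] [241.4 299.4]
top [ 339  268   39   38 1135] [358.1 286.5]
top [165 278  31  46 245] [180.1 306.3]
top [407 280  19  58 840] [415.7 308.8]
top [439 299  11  38 271] [443.9 317.9]
top [266 472  93   8 546] [315.5 476.3]
side [ 304    9   82   43 2806] [344.8  30.2]
side [ 244   37   52   66 1898] [270.6  74.3]
side [ 328   43   56   74 2558] [353.1  84.4]
side [409  44  38  34 710] [425.4  62. ]
side [  4 138  33  58 808] [ 20.6 165.9]
side [445 141  34  66 922] [459.9 175.3]
side [362 159  40  28 819] [380.1 172.2]
side [  6 207  28  49 446] [ 21.6 223. ]
side [ 393  226   29   46 1025] [407.9 247.7]
side [  15  245   89   80 2747] [ 70.9 292.6]
side [295 249  47  19 610] [316.9 257.4]
side [ 337  276   30  100 1241] [351.3 326.1]
side [410 313  27  27 462] [423.2 325.5]
side [  0 445  13  29 171] [  4.5 461.8]
```

View pics/c1.png

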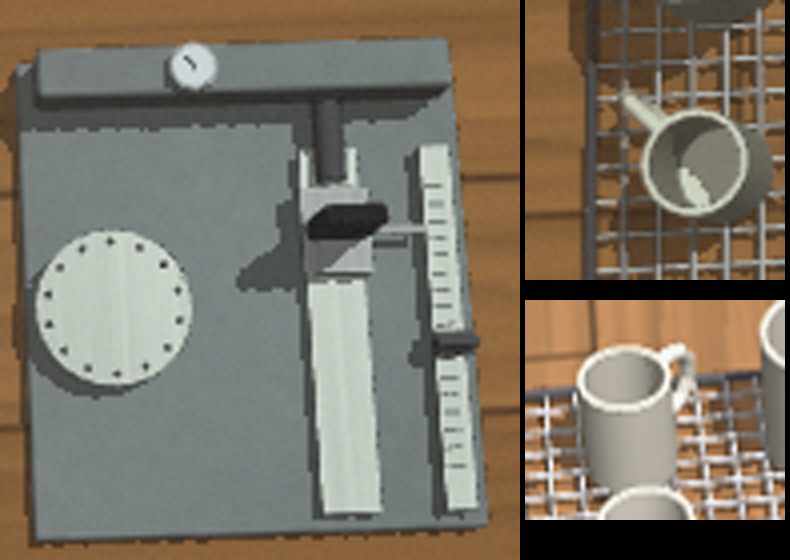

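```bash
cat >> h.py <<'E'
def go(pos,yangle,yaw_only=True):
    """print shift (m, tool axes) and turn (deg about tool z) to bring TCP to pos with tool y at yangle (deg, mod 180)"""
    s=ctrl.sense(); R=np.array(s['tool_rot']); d=R.T@(np.array(pos)-s['eef_pos'])/1000
    cur=np.degrees(np.arctan2(R[1,1],R[0,1])); dy=(yangle-cur+90)%180-90
    print('shift',d.round(4),'turn about tool z',round(-dy,1),'cur y',round(cur,1)); print(s['t'],np.round(s['eef_pos'],1),'q',np.round(s['joints'],2),'w',round(s['gripper_width'],3),'gf',round(s['grip_force'],1),'F',np.round(s['contact_force'],1))
E
python3 - <<'E'
from h import *
print('rim top',plane('top',[[182.5,310.6]],90),'rim side',plane('side',[[249.2,158.6]],90))
print('handle tip top',plane('top',[[165.2,292.7]],75))
print('front corners',plane('top',[[338.9,345.3],[451.6,341]],12))
c=plane('top',[[338.9,345.3],[451.6,341]],12); e=c[0]-c[1]; print('yaw of station y (deg-90)',np.degrees(np.arctan2(e[1],e[0]))-90, np.linalg.norm(e))
P=cloud('top')
pl=P[262:312,332:385].reshape(-1,3); pl=pl[(pl[:,2]>26)&(pl[:,2]<35)].astype(np.float32)
print('plat top',cv2.minEnclosingCircle(pl[:,:2]))
im,_=load('side'); hs=cv2.cvtColor(im,cv2.COLOR_RGB2HSV)
m=np.zeros((480,640),np.uint8);m[270:340,240:320]=((hs[270:340,240:320,1]<60)&(hs[270:340,240:320,2]>170))
cs,_=cv2.findContours(m,0,2); cc=max(cs,key=cv2.contourArea); print('plat side',cv2.fitEllipse(cc)[0],plane('side',[cv2.fitEllipse(cc)[0]],30))
# slab edge / rail direction from top: rail right & white track contours
im,_=load('top'); hs=cv2.cvtColor(im,cv2.COLOR_RGB2HSV)
m=((hs[...,1]<45)&(hs[...,2]>150)).astype(np.uint8)
m2=np.zeros_like(m); m2[244:340,424:452]=m[244:340,424:452]
v,u=np.nonzero(m2); w=plane('top',np.c_[u,v],24); d=cv2.fitLine(w[:,:2].astype(np.float32),cv2.DIST_HUBER,0,.01,.01).ravel(); print('rail dir',d,np.degrees(np.arctan2(d[1],d[0])))
# zoomed pictures of pointer/clip
a=cv2.resize(im[250:306,400:456],(448,448),interpolation=cv2.INTER_CUBIC)
s,_=load('side'); b=cv2.resize(s[320:400,250:350],(800,640),interpolation=cv2.INTER_CUBIC)
b=cv2.resize(s[325:400,262:327],(346,400),interpolation=cv2.INTER_CUBIC)
o=np.zeros((448,798,3),np.uint8); o[:,:448]=a; o[:400,450:796]=b
cv2.imwrite('pics/c2.png',o[...,::-1])
go([540,-300,240],-45)
E
```

```text
rim top [[456.41603746 265.52065945  90.        ]] rim side [[459.96647784 264.58757953  90.        ]]
handle tip top [[498.23786271 307.5644159   75.        ]]
front corners [[ 372.00524093  -73.18051615   12.        ]
 [ 372.79352918 -330.16229312   12.        ]]
yaw of station y (deg-90) 0.17575350365761722 256.9829860021114Traceback (most recent call last):
  File "<stdin>", line 8, in <module>
cv2.error: OpenCV(4.12.0) /io/opencv/modules/imgproc/src/shapedescr.cpp:201: error: (-215:Assertion failed) count >= 0 && (depth == CV_32F || depth == CV_32S) in function 'minEnclosingCircle'
```

```bash
python3 - <<'E'
from h import *
P=cloud('top')
pl=P[262:312,332:385].reshape(-1,3); pl=pl[(pl[:,2]>26)&(pl[:,2]<35)]
print('plat top',cv2.minEnclosingCircle(np.ascontiguousarray(pl[:,:2],dtype=np.float32)))
im,_=load('side'); hs=cv2.cvtColor(im,cv2.COLOR_RGB2HSV)
m=np.zeros((480,640),np.uint8);m[270:330,250:310]=((hs[270:330,250:310,1]<60)&(hs[270:330,250:310,2]>170))
cs,_=cv2.findContours(m,0,2); cc=max(cs,key=cv2.contourArea); e=cv2.fitEllipse(cc);print('plat side',e,plane('side',[e[0]],30))
im,_=load('top'); hs=cv2.cvtColor(im,cv2.COLOR_RGB2HSV)
m=((hs[...,1]<45)&(hs[...,2]>150)).astype(np.uint8)
for r,c in(((299,340),(424,452)),((244,340),(436,452)),((282,338),(405,428))):
  m2=np.zeros_like(m); m2[slice(*r),slice(*c)]=m[slice(*r),slice(*c)]
  v,u=np.nonzero(m2); w=plane('top',np.c_[u,v],22); d=cv2.fitLine(np.ascontiguousarray(w[:,:2],dtype=np.float32),cv2.DIST_HUBER,0,.01,.01).ravel(); print('rail dir',np.degrees(np.arctan2(d[1],d[0])),len(v))
a=cv2.resize(im[250:306,400:456],(448,448),interpolation=cv2.INTER_CUBIC)
s,_=load('side')
b=cv2.resize(s[325:400,262:327],(346,400),interpolation=cv2.INTER_CUBIC)
o=np.zeros((448,798,3),np.uint8); o[:,:448]=a; o[:400,450:796]=b
cv2.imwrite('pics/c2.png',o[...,::-1])
go([540,-300,240],-45)
E
```

```text
plat top ((502.3984069824219, -121.82203674316406), 44.93546676635742)
plat side ((283.13232421875, 302.36212158203125), (33.932559967041016, 44.995216369628906), 87.81551361083984) [[ 506.82462909 -125.91924421   30.        ]]
rail dir -2.6980839 288
rail dir -0.46281087 589
rail dir 0.05602414 820
shift [ 0.4344 -0.2102 -0.0092] turn about tool z -28.7 cur y -73.7
0.1 [ 181.9 -623.4  230.5] q [ 1.22  0.63  0.04  1.52 -0.03  1.   -0.02] w 1.0 gf 0.0 F [ 0.3 -1.2 -0.3]
```

View pics/c2.png

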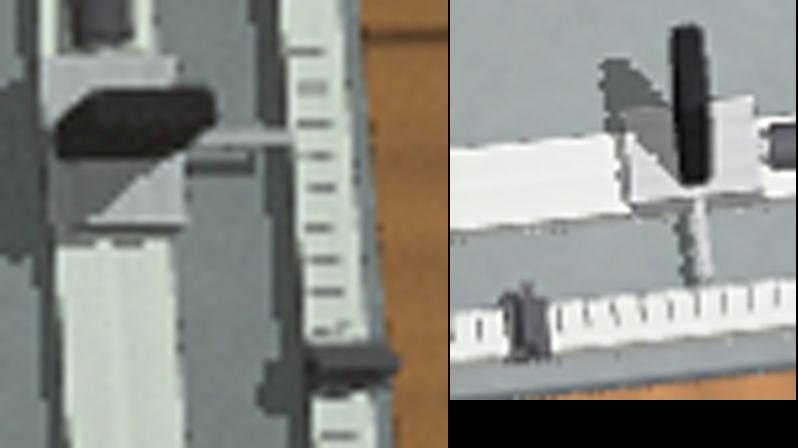

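The pointer is at top crop (290,138) and side crop (700,280). The fin is at top crop (352,360) and side crop (527,285–360). Next I move to a waypoint.

The manual's scale: shifts go in shares of 0.6 m and turns go in shares of 60 degrees. Converting my numbers, 0.434 m / 0.6 = 0.7233, -0.21 m / 0.6 = -0.35, -29 degrees / 60 = -0.4833.

Call:
{"api": "send_rows", "payload": {"motion": [[0.075,-0.0367,-0.0033,0,0,-0.05,-1],[0.15,-0.0733,-0.0067,0,0,-0.1,-1],[0.225,-0.11,-0.01,0,0,-0.15,-1],[0.3,-0.1467,-0.0133,0,0,-0.2,-1],[0.3833,-0.1833,-0.0167,0,0,-0.25,-1],[0.4667,-0.225,-0.0167,0,0,-0.3,-1],[0.5417,-0.2617,-0.0167,0,0,-0.35,-1],[0.6167,-0.2983,-0.0167,0,0,-0.4,-1],[0.6833,-0.3317,-0.0167,0,0,-0.45,-1],[0.7233,-0.35,-0.0167,0,0,-0.4833,-1]], "grip_force": 20}}

```text
t: 1.35
eef_pos: [541.4, -298.4, 240.9]
tool_rot: [[0.701, 0.713, -0.0], [0.713, -0.701, 0.001], [0.001, -0.001, -1.0]]
contact_force: [-0.6, -0.7, -0.8]
gripper_width: 1.001
grip_force: 0.0
```

```bash
python3 - <<'E'
from h import *
print('pointer',plane('top',[[436.25,267.2]],30),plane('side',[[309,377.5]],30))
print('fin',plane('top',[[444,294.9]],35),plane('side',[[276.5,378.5]],40))
d=np.degrees(np.arctan2(307.5-265.5,498.2-456.4)); print('handle dir',d)
go([458,265,200],d-90)
E
```

```text
pointer [[ 540.77427172 -304.94186327   30.        ]] [[ 541.16568722 -307.9766746    30.        ]]
fin [[ 475.90209626 -316.17889835   35.        ]] [[ 478.05556446 -307.70738195   40.        ]]
handle dir 45.136743844218074
shift [ 0.3434 -0.4544  0.0416] turn about tool z 0.4 cur y -44.5
1.35 [ 541.4 -298.4  240.9] q [ 0.53  0.57 -0.11  1.6   0.07  0.98 -0.38] w 1.001 gf 0.0 F [-0.6 -0.7 -0.8]
```

Converted, -0.454 m / 0.6 = -0.7567, -0.413 m / 0.6 = -0.6883, 0.4 degrees / 60 = 0.0067.

Call:
{"api": "send_rows", "payload": {"motion": [[0.0417,-0.055,0,0,0,0,-1],[0.1,-0.1333,0,0,0,0,-1],[0.16,-0.2117,0.0083,0,0,0,-1],[0.22,-0.2917,0.0167,0,0,0,-1],[0.28,-0.37,0.025,0,0,0,-1],[0.34,-0.45,0.0333,0,0,0,-1],[0.4,-0.53,0.0417,0,0,0,-1],[0.46,-0.6083,0.05,0,0,0,-1],[0.52,-0.6883,0.0583,0,0,0.0067,-1],[0.5717,-0.7567,0.07,0,0,0.0067,-1]]}}

```text
t: 2.6
eef_pos: [458.9, 263.7, 199.2]
tool_rot: [[0.709, 0.705, 0.001], [0.705, -0.709, -0.0], [0.0, 0.001, -1.0]]
contact_force: [0.5, -0.2, -0.2]
gripper_width: 0.995
grip_force: 0.0
```

```bash
python3 - <<'E'
from h import *
go([458,265,36],-45)
snap('top'); snap('side')
im,_=load('top'); s,_=load('side')
a=cv2.resize(im[250:350,130:230],(400,400),interpolation=cv2.INTER_CUBIC)
b=cv2.resize(s[100:220,190:290],(400,480),interpolation=cv2.INTER_CUBIC)
o=np.zeros((480,800,3),np.uint8); o[:400,:400]=a; o[:480,400:]=b
cv2.imwrite('pics/c3.png',o[...,::-1])
E
```

```text
shift [ 0.0002 -0.0017  0.1632] turn about tool z -0.2 cur y -45.2
2.6 [458.9 263.7 199.2] q [-0.47  0.5  -0.15  1.89  0.1   0.76 -1.47] w 0.995 gf 0.0 F [ 0.5 -0.2 -0.2]
```

View pics/c3.png

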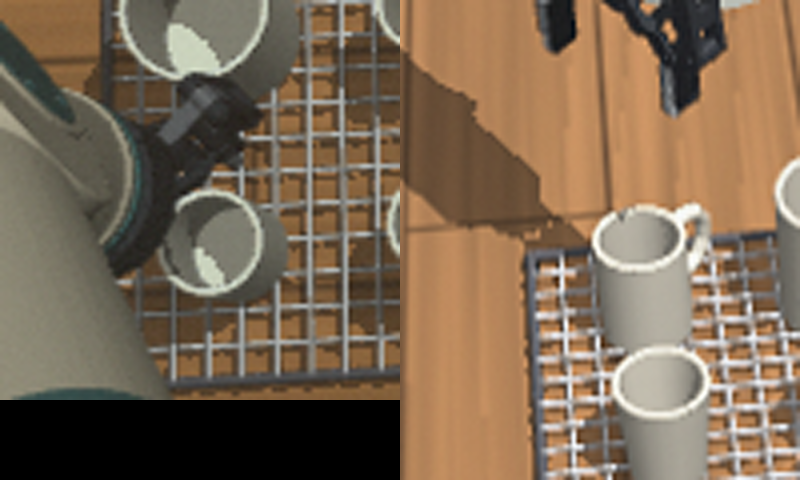

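The gripper hangs clear above the cup, whose rim is at left-crop (215,243), and the handle lies between the finger planes. Descending.

Converted, 0.163 m / 0.6 = 0.2717, 0.155 m / 0.6 = 0.2583.

Call:
{"api": "send_rows", "payload": {"motion": [[0,-0.0033,0.0333,0,0,0,-1],[0,-0.0033,0.0667,0,0,0,-1],[0,-0.0033,0.1,0,0,0,-1],[0,-0.0033,0.1333,0,0,0,-1],[0,-0.0033,0.1667,0,0,0,-1],[0,-0.0033,0.2,0,0,0,-1],[0,-0.0033,0.2333,0,0,0,-1],[0,-0.0033,0.2583,0,0,0,-0.8],[0,-0.0033,0.2717,0,0,0,-0.6],[0,-0.0033,0.2717,0,0,0,-0.5]]}}

```text
t: 3.95
eef_pos: [457.3, 263.4, 36.0]
tool_rot: [[0.709, 0.705, -0.001], [0.705, -0.709, -0.001], [-0.001, -0.0, -1.0]]
contact_force: [-0.3, 0.3, 0.6]
gripper_width: 0.748
grip_force: 0.0
```

Call:
{"api": "send_rows", "payload": {"motion": [[0,0,0,0,0,0,-0.48],[0,0,0,0,0,0,-0.46],[0,0,0,0,0,0,-0.44],[0,0,0,0,0,0,-0.42],[0,0,0,0,0,0,-0.4],[0,0,0,0,0,0,-0.38],[0,0,0,0,0,0,-0.37],[0,0,0,0,0,0,-0.36],[0,0,0,0,0,0,-0.35],[0,0,0,0,0,0,-0.34]]}}

```text
t: 5.2
eef_pos: [457.5, 263.8, 36.4]
tool_rot: [[0.709, 0.705, 0.0], [0.705, -0.709, 0.0], [0.0, 0.0, -1.0]]
contact_force: [-2.1, 3.3, 4.1]
gripper_width: 0.671
grip_force: 1.6
```

Call:
{"api": "send_rows", "payload": {"motion": [[0,0,0,0,0,0,-0.335],[0,0,0,0,0,0,-0.33],[0,0,0,0,0,0,-0.325],[0,0,0,0,0,0,-0.32],[0,0,0,0,0,0,-0.32],[0,0,0,0,0,0,-0.32],[0,0,0,0,0,0,-0.32],[0,0,0,0,0,0,-0.32],[0,0,0,0,0,0,-0.32],[0,0,0,0,0,0,-0.32]]}}

```text
t: 6.45
eef_pos: [457.5, 263.8, 36.5]
tool_rot: [[0.709, 0.705, 0.0], [0.705, -0.709, 0.0], [0.0, 0.0, -1.0]]
contact_force: [-2.3, 3.0, 5.6]
gripper_width: 0.665
grip_force: 14.7
```

Converted, -0.03 m / 0.6 = -0.05, -0.025 m / 0.6 = -0.0417.

Call:
{"api": "send_rows", "payload": {"motion": [[0,0,0,0,0,0,-0.324],[0,0,0,0,0,0,-0.324],[0,0,-0.0033,0,0,0,-0.324],[0,0,-0.0083,0,0,0,-0.324],[0,0,-0.0167,0,0,0,-0.324],[0,0,-0.025,0,0,0,-0.324],[0,0,-0.0333,0,0,0,-0.324],[0,0,-0.0417,0,0,0,-0.324],[0,0,-0.05,0,0,0,-0.324],[0,0,-0.05,0,0,0,-0.324]]}}

```text
t: 7.7
eef_pos: [457.7, 263.9, 66.8]
tool_rot: [[0.709, 0.705, 0.001], [0.705, -0.709, 0.0], [0.001, 0.0, -1.0]]
contact_force: [0.1, -0.3, -2.7]
gripper_width: 0.665
grip_force: 15.0
```

Converted, 0.138 m / 0.6 = 0.23, -0.115 m / 0.6 = -0.1917.

Call:
{"api": "send_rows", "payload": {"motion": [[0,0,-0.0167,0,0,0,-0.324],[0,0,-0.0417,0,0,0,-0.324],[0,0,-0.075,0,0,0,-0.324],[0,0,-0.1083,0,0,0,-0.324],[-0.01,0.0133,-0.1417,0,0,0,-0.324],[-0.03,0.0383,-0.1667,0,0,0,-0.324],[-0.06,0.0767,-0.1833,0,0,0,-0.324],[-0.1,0.1283,-0.1917,0,0,0,-0.324],[-0.14,0.1783,-0.1917,0,0,0,-0.324],[-0.18,0.23,-0.1917,0,0,0,-0.324]]}}

```text
t: 8.95
eef_pos: [478.4, 88.6, 182.5]
tool_rot: [[0.709, 0.706, 0.001], [0.706, -0.709, 0.0], [0.001, 0.001, -1.0]]
contact_force: [0.9, -0.7, -2.7]
gripper_width: 0.665
grip_force: 15.1
```

Converted, 0.169 m / 0.6 = 0.2817, 0.167 m / 0.6 = 0.2783.

Call:
{"api": "send_rows", "payload": {"motion": [[-0.04,0.0517,0,0,0,0,-0.324],[-0.08,0.1017,0,0,0,0,-0.324],[-0.12,0.1533,0,0,0,0,-0.324],[-0.15,0.1917,0,0,0,0,-0.324],[-0.1767,0.2267,0,0,0,0,-0.324],[-0.1967,0.2517,0,0,0,0,-0.324],[-0.21,0.2683,0,0,0,0,-0.324],[-0.2183,0.2783,0,0,0,0,-0.324],[-0.22,0.2817,0,0,0,0,-0.324],[-0.22,0.2817,0,0,0,0,-0.324]]}}

```text
t: 10.2
eef_pos: [503.9, -122.5, 181.3]
tool_rot: [[0.708, 0.706, -0.0], [0.706, -0.708, 0.0], [0.0, -0.0, -1.0]]
contact_force: [-0.8, 0.3, -2.5]
gripper_width: 0.668
grip_force: 15.1
```

```bash
python3 - <<'E'
from h import *
go([503.5,-123,100],-45)
snap('top'); snap('side')
im,_=load('top'); s,_=load('side')
a=cv2.resize(im[230:330,310:410],(400,400),interpolation=cv2.INTER_CUBIC)
b=cv2.resize(s[190:340,225:325],(400,600),interpolation=cv2.INTER_CUBIC)
o=np.zeros((600,800,3),np.uint8); o[:400,:400]=a; o[:,400:]=b
cv2.imwrite('pics/c4.png',o[...,::-1])
E
```

```text
shift [-0.0007  0.0001  0.0813] turn about tool z -0.1 cur y -45.1
10.2 [ 503.9 -122.5  181.3] q [ 0.3   0.51 -0.17  1.93  0.13  0.71 -0.73] w 0.668 gf 15.1 F [-0.8  0.3 -2.5]
```

View pics/c4.png

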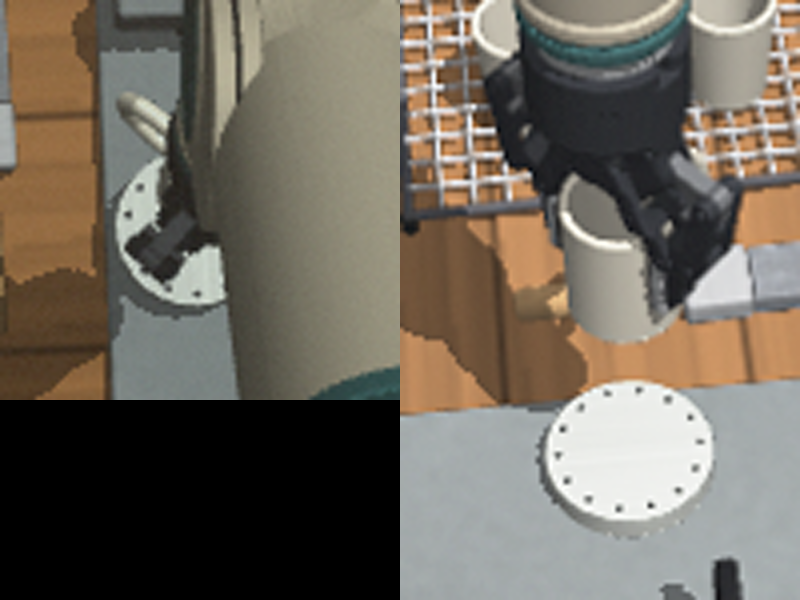

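Converted, 0.124 m / 0.6 = 0.2067, 0.121 m / 0.6 = 0.2017.

Call:
{"api": "send_rows", "payload": {"motion": [[-0.0017,0.0017,0.0167,0,0,0,-0.324],[-0.0025,0.0022,0.05,0,0,0,-0.324],[-0.0025,0.0022,0.0833,0,0,0,-0.324],[-0.0025,0.0022,0.1167,0,0,0,-0.324],[-0.0025,0.0022,0.15,0,0,0,-0.324],[-0.0025,0.0022,0.175,0,0,0,-0.324],[-0.0025,0.0022,0.1917,0,0,0,-0.324],[-0.0025,0.0022,0.2017,0,0,0,-0.324],[-0.0025,0.0022,0.2067,0,0,0,-0.324],[-0.0025,0.0022,0.2067,0,0,0,-0.324]]}}

```text
t: 11.55
eef_pos: [503.9, -125.2, 57.5]
tool_rot: [[0.709, 0.705, 0.0], [0.705, -0.709, -0.0], [0.0, 0.0, -1.0]]
contact_force: [0.2, 0.7, -3.0]
gripper_width: 0.666
grip_force: 15.1
```

Converted, 0.0045 m / 0.6 = 0.0075, 0.004 m / 0.6 = 0.0067.

Call:
{"api": "send_rows", "payload": {"motion": [[0,0,0.0017,0,0,0,-0.324],[0,0,0.0025,0,0,0,-0.324],[0,0,0.0033,0,0,0,-0.324],[0,0,0.0042,0,0,0,-0.324],[0,0,0.005,0,0,0,-0.324],[0,0,0.0058,0,0,0,-0.324],[0,0,0.0067,0,0,0,-0.324],[0,0,0.0075,0,0,0,-0.324],[0,0,0.0075,0,0,0,-0.324],[0,0,0.0075,0,0,0,-0.324]]}}

```text
t: 12.8
eef_pos: [503.7, -125.1, 52.8]
tool_rot: [[0.709, 0.705, 0.0], [0.705, -0.709, 0.0], [0.0, 0.0, -1.0]]
contact_force: [0.2, -0.4, -2.1]
gripper_width: 0.67
grip_force: 15.1
```

Converted, 0.0018 m / 0.6 = 0.003, 0.0015 m / 0.6 = 0.0025.

Call:
{"api": "send_rows", "payload": {"motion": [[0,0,0.0005,0,0,0,-0.324],[0,0,0.001,0,0,0,-0.324],[0,0,0.0015,0,0,0,-0.324],[0,0,0.002,0,0,0,-0.324],[0,0,0.0025,0,0,0,-0.324],[0,0,0.003,0,0,0,-0.324],[0,0,0.003,0,0,0,-0.324],[0,0,0.003,0,0,0,-0.324],[0,0,0.003,0,0,0,-0.324],[0,0,0.003,0,0,0,-0.324]]}}

```text
t: 14.05
eef_pos: [503.7, -125.2, 51.5]
tool_rot: [[0.709, 0.705, 0.0], [0.705, -0.709, -0.0], [0.0, 0.0, -1.0]]
contact_force: [-1.7, 1.2, 5.3]
gripper_width: 0.664
grip_force: 15.3
```

Foot contact shows as +5 N upward. Opening slowly.

Call:
{"api": "send_rows", "payload": {"motion": [[0,0,0,0,0,0,-0.33],[0,0,0,0,0,0,-0.335],[0,0,0,0,0,0,-0.34],[0,0,0,0,0,0,-0.36],[0,0,0,0,0,0,-0.4],[0,0,0,0,0,0,-0.5],[0,0,0,0,0,0,-0.7],[0,0,0,0,0,0,-0.9],[0,0,0,0,0,0,-1],[0,0,0,0,0,0,-1]]}}

```text
t: 15.3
eef_pos: [503.7, -125.1, 51.0]
tool_rot: [[0.709, 0.705, 0.0], [0.705, -0.709, -0.0], [0.0, 0.0, -1.0]]
contact_force: [0.1, 0.1, 0.1]
gripper_width: 1.001
grip_force: 0.0
```

Converted, -0.13 m / 0.6 = -0.2167, -0.12 m / 0.6 = -0.2.

Call:
{"api": "send_rows", "payload": {"motion": [[0,0,-0.0083,0,0,0,-1],[0,0,-0.025,0,0,0,-1],[0,0,-0.05,0,0,0,-1],[0,0,-0.075,0,0,0,-1],[0,0,-0.1,0,0,0,-1],[0,0,-0.1333,0,0,0,-1],[0,0,-0.1667,0,0,0,-1],[0,0,-0.2,0,0,0,-1],[0,0,-0.2167,0,0,0,-1],[0,0,-0.2167,0,0,0,-1]]}}

```text
t: 16.55
eef_pos: [504.1, -125.3, 181.8]
tool_rot: [[0.709, 0.705, 0.002], [0.705, -0.709, -0.0], [0.001, 0.001, -1.0]]
contact_force: [-0.7, 0.2, -0.1]
gripper_width: 1.002
grip_force: 0.0
```

```bash
python3 - <<'E'
from h import *
go([541,-251,150],0)
E
```

```text
shift [-0.0625  0.1151  0.032 ] turn about tool z -45.1 cur y -45.1
16.55 [ 504.1 -125.3  181.8] q [ 0.31  0.51 -0.17  1.93  0.13  0.71 -0.73] w 1.002 gf 0.0 F [-0.7  0.2 -0.1]
```

Converted, 0.115 m / 0.6 = 0.1917, 0.111 m / 0.6 = 0.185, -45 degrees / 60 = -0.75.

Call:
{"api": "send_rows", "payload": {"motion": [[-0.0067,0.0133,0,0,0,-0.0667,-1],[-0.02,0.0383,0,0,0,-0.15,-1],[-0.035,0.0633,0,0,0,-0.25,-1],[-0.05,0.0917,0.0083,0,0,-0.35,-1],[-0.065,0.12,0.0167,0,0,-0.45,-1],[-0.08,0.1467,0.025,0,0,-0.55,-1],[-0.0933,0.1717,0.0333,0,0,-0.6333,-1],[-0.1017,0.185,0.0417,0,0,-0.7,-1],[-0.1042,0.1917,0.0533,0,0,-0.75,-1],[-0.1042,0.1917,0.0533,0,0,-0.75,-1]]}}

```text
t: 17.8
eef_pos: [539.5, -250.8, 147.5]
tool_rot: [[0.004, 1.0, -0.003], [1.0, -0.004, 0.001], [0.001, -0.003, -1.0]]
contact_force: [0.4, 0.4, -0.3]
gripper_width: 1.0
grip_force: 0.0
```

```bash
python3 - <<'E'
from h import *
go([541,-251,60],0)
snap('top'); snap('side')
im,_=load('top'); s,_=load('side')
a=cv2.resize(im[210:360,320:470],(400,400),interpolation=cv2.INTER_CUBIC)
b=cv2.resize(s[230:400,225:345],(400,567),interpolation=cv2.INTER_CUBIC)
o=np.zeros((600,800,3),np.uint8); o[:400,:400]=a; o[:567,400:]=b
cv2.imwrite('pics/c5.png',o[...,::-1])
P=cloud('top')[260:330,330:390].reshape(-1,3)
r=P[(P[:,2]>98)&(P[:,2]<112)]; print('rim',len(r),r.min(0),r.max(0))
E
```

```text
shift [-0.0003  0.0018  0.0875] turn about tool z -0.2 cur y -0.2
17.8 [ 539.5 -250.8  147.5] q [ 0.63  0.68 -0.38  1.75  0.33  0.78  0.08] w 1.0 gf 0.0 F [ 0.4  0.4 -0.3]
rim 176 [ 477.04245627 -150.76319059   98.25983906] [535.76372916 -89.27416269 111.95453673]
```

View pics/c5.png

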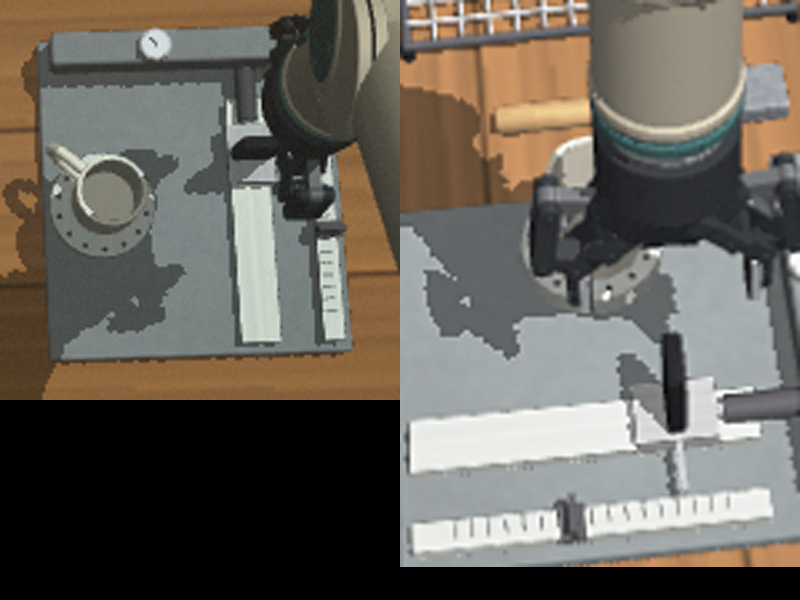

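```bash
python3 - <<'E'
from h import *
P=cloud('top'); Q=P[255:312,330:390].reshape(-1,3)
from scipy.optimize import least_squares as L
r=Q[(Q[:,2]>100)&(Q[:,2]<111)]
f=L(lambda p:np.hypot(r[:,0]-p[0],r[:,1]-p[1])-27,[503,-122],loss='soft_l1'); print('cup',f.x,plane('top',[[361.6,280.5]],105))
E
```

```text
cup [ 505.20821117 -123.24903171] [[ 506.4386228  -123.75661654  105.        ]]
```

The cup stands upright near the middle of the platform: rim at left-crop (111,188), disc at (103,207). The tab is free below the gripper, so I descend onto it.

Converted, 0.0875 m / 0.6 = 0.1458, 0.0015 m / 0.6 = 0.0025.

Call:
{"api": "send_rows", "payload": {"motion": [[0,0.0025,0.0133,0,0,0,-1],[0,0.0025,0.0333,0,0,0,-1],[0,0.0025,0.0583,0,0,0,-1],[0,0.0025,0.0833,0,0,0,-1],[0,0.0025,0.1083,0,0,0,-1],[0,0.0025,0.125,0,0,0,-1],[0,0.0025,0.1383,0,0,0,-1],[0,0.0025,0.1458,0,0,0,-0.6],[0,0.0025,0.1458,0,0,0,-0.2],[0,0.0025,0.1458,0,0,0,0.2]]}}

```text
t: 19.15
eef_pos: [542.3, -250.9, 61.9]
tool_rot: [[0.003, 1.0, 0.001], [1.0, -0.003, -0.0], [-0.0, 0.001, -1.0]]
contact_force: [0.2, -0.2, -0.1]
gripper_width: 0.412
grip_force: 0.0
```

Call:
{"api": "send_rows", "payload": {"motion": [[0,0,0,0,0,0,0.4],[0,0,0,0,0,0,0.5],[0,0,0,0,0,0,0.6],[0,0,0,0,0,0,0.65],[0,0,0,0,0,0,0.7],[0,0,0,0,0,0,0.8],[0,0,0,0,0,0,0.9],[0,0,0,0,0,0,1],[0,0,0,0,0,0,1],[0,0,0,0,0,0,1]], "grip_force": 50}}

```text
t: 20.4
eef_pos: [542.0, -250.7, 61.6]
tool_rot: [[0.003, 1.0, -0.0], [1.0, -0.003, -0.0], [-0.0, -0.0, -1.0]]
contact_force: [-0.8, 0.6, 2.6]
gripper_width: 0.136
grip_force: 49.5
```

```bash
python3 - <<'E'
from h import *
go([480,-251,60],0)
E
```

```text
shift [-0.0004 -0.062   0.0016] turn about tool z -0.1 cur y -0.1
20.4 [ 542.  -250.7   61.6] q [ 0.58  0.8  -0.32  1.79  0.4   0.62  0.02] w 0.136 gf 49.5 F [-0.8  0.6  2.6]
```

Pull 58 mm first, then measure.

Converted, -0.058 m / 0.6 = -0.0967, -0.003 m / 0.6 = -0.005.

Call:
{"api": "send_rows", "payload": {"motion": [[0,-0.005,0,0,0,0,1],[0,-0.0167,0,0,0,0,1],[0,-0.03,0,0,0,0,1],[0,-0.0433,0,0,0,0,1],[0,-0.0567,0,0,0,0,1],[0,-0.07,0,0,0,0,1],[0,-0.0833,0,0,0,0,1],[0,-0.0933,0,0,0,0,1],[0,-0.0967,0,0,0,0,1],[0,-0.0967,0,0,0,0,1]]}}

```text
t: 21.65
eef_pos: [485.5, -250.5, 61.6]
tool_rot: [[0.002, 1.0, 0.004], [1.0, -0.002, 0.0], [0.0, 0.004, -1.0]]
contact_force: [8.1, -1.0, -5.7]
gripper_width: 0.131
grip_force: 48.8
```

```bash
python3 - <<'E'
from h import *
go([480,-251,60],0)
snap('top'); snap('side')
im,_=load('top'); s,_=load('side')
a=cv2.resize(im[250:320,410:460],(400,560),interpolation=cv2.INTER_CUBIC)
b=cv2.resize(s[340:400,255:305],(400,480),interpolation=cv2.INTER_CUBIC)
o=np.zeros((600,800,3),np.uint8); o[:560,:400]=a; o[:480,400:]=b
cv2.imwrite('pics/c6.png',o[...,::-1])
E
```

```text
shift [-0.0005 -0.0055  0.0016] turn about tool z -0.1 cur y -0.1
21.65 [ 485.5 -250.5   61.6] q [ 0.62  0.75 -0.3   1.94  0.42  0.51  0.02] w 0.131 gf 48.8 F [ 8.1 -1.  -5.7]
```

View pics/c6.png

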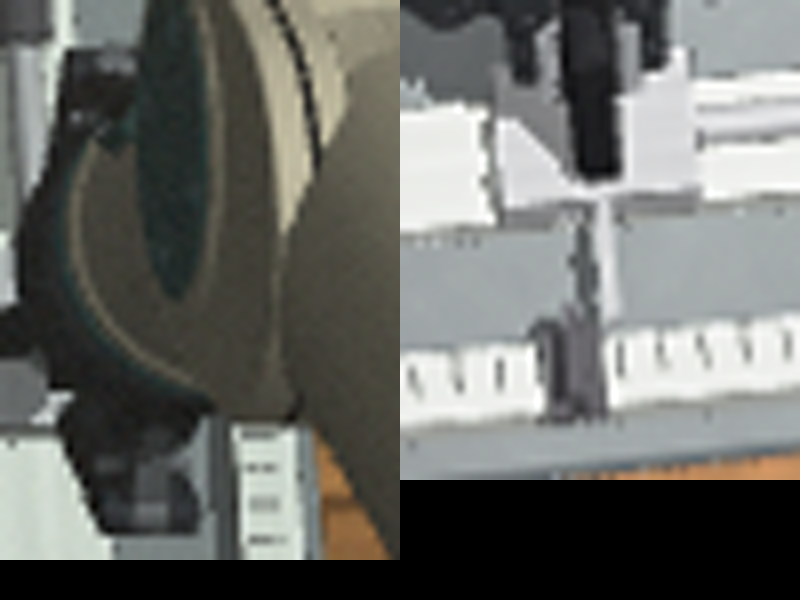

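The tip is at right-crop (612,310), just right of the clip at (532–607, 320–415). I need a finer fin position, from depth.

```bash
python3 - <<'E'
from h import *
D=[];I=[]
for i in range(6):
    im,d=imaging.camera('side'); D.append(np.where(d>0,d,np.nan)); I.append(im.astype(float))
d=np.nanmedian(D,0); im=np.mean(I,0).astype(np.uint8); np.savez('/tmp/side.npz',im=im,d=np.nan_to_num(d))
P=cloud('side')
np.set_printoptions(linewidth=220,suppress=True)
print('gray rows 376-393, cols 266-286'); print(im[374:394,266:286].mean(2).astype(int))
print('z'); print(P[374:394,266:286,2].round(0))
print('x'); print(P[380,266:286,0].round(1),P[380,266:286,1].round(0))
t=cv2.imread('pics/top0.png')[288:302,434:454].mean(2).astype(int); print('top rows 288-301, cols 434-453');print(t)
E
```

```text
gray rows 376-393, cols 266-286
[[165 165 165 163 165 166 166 167 167 169 171  94  95 104 220 218 177 167 168 169]
 [165 165 165 164 163 165 167 167 168 169 172  93  94 102 211 217 176 165 167 168]
 [167 165 165 164 163 165 166 167 169 171 172  92  95 132 205 218 180 164 167 169]
 [166 166 167 165 163 165 166 168 170 159 161 112  97 151 196 218 190 164 166 168]
 [166 166 167 167 165 166 167 170 171 135 125 140  94  98 199 220 191 165 167 167]
 [166 165 167 167 167 169 142 146 147 139 102 126  95 100 192 198 181 166 167 167]
 [165 165 166 167 170 143  91  85  88 125 104  96 100 102 168 154 158 164 163 163]
 [164 164 164 166 170  89  94  91  71  89 106  98 106 105 142 174 183 188 195 217]
 [160 159 147 151 134 119 104 113  60  79 108 106 106 104 158 226 190 231 232 244]
 [221 222 207 209 197 220  98 118  60  72 108 106 106 106 191 247 146 242 238 238]
 [243 217 240 239 242 249  80 120  59  72 108 106 106 104 190 246 145 242 237 237]
 [240 137 238 237 238 245 120 124  60  67 109 106 105 104 170 246 143 240 237 236]
 [240 140 238 236 236 242 146 128  59  61 109 106  96 104 146 245 138 22
[... 2995 characters left out ...]
84  83  83  87 103 103 105 105 103]
 [124  75  75  69  58  69  80  79  82  79  81  80  80  78  81  84 101 105 104 100]
 [ 78  73  73  68  38  48  80  79  81  79  79  80  79  79  79  79 101 105 107 105]
 [ 72  76  75  68  37  44  58  48  49  44  47  44  43  54  57  68 107 106 107 107]
 [ 77  75  74  67  51  50  49  52  48  49  50  51  51  52  82 102 107 105 103 106]
 [ 73  73  72  70  45  51  77  63  68  65  48  70  81  89  85  98 101 102 103 102]
 [ 75  74  72  71  61 112  91  67  76 112 193 192 111 121 125  99 100  97  99 102]
 [ 74  72  74  70  60 197 194 191 193 192 196 201 152 125 114  97  98  97  99 100]
 [ 75  72  71  71  57 203 197 195 195 193 198 199 181 126 120  99 100 100 100 101]]
```

```bash
python3 - <<'E'
from h import *
P=cloud('side')
F=P[376:392,272:280].reshape(-1,3); F=F[(F[:,2]>36)&(F[:,2]<43)]; print('fin',F.mean(0),F.min(0),F.max(0),len(F))
Q=P[368:382,276:286].reshape(-1,3); Q=Q[(Q[:,2]>27)&(Q[:,2]<34)&(Q[:,1]<-285)]; print('ptr',Q.mean(0),Q.min(0),Q.max(0),len(Q))
# re-cast at exact heights
E
```

```text
fin [ 476.75411089 -316.72093412   38.61021816] [ 474.91489505 -328.48834539   36.70219768] [ 478.74124616 -305.00365318   40.77595914] 24
ptr [ 486.8701398  -296.63457176   30.81879675] [ 484.89012816 -307.46073589   29.2003812 ] [ 488.76944856 -285.16285613   32.8009624 ] 23
```

```bash
python3 - <<'E'
from h import *
print('fin',plane('side',[[276.5,385],[276.5,388]],40),'ptr',plane('side',[[280.55,374.5],[280.8,378]],32))
t=cv2.imread('pics/top0.png')[260:274,428:444].mean(2).astype(int); print('top rows 260-273, cols 428-443');print(t)
print('top fin',plane('top',[[443,293.9],[443,294.4]],40),'ptr',plane('top',[[434,267.2]],32))
E
```

```text
fin [[ 476.90470705 -321.46129353   40.        ]
 [ 476.37825524 -327.74634564   40.        ]] ptr [[ 486.61578494 -295.87065595   32.        ]
 [ 486.43818433 -303.4724554    32.        ]]
top rows 260-273, cols 428-443
[[123 124 128 127  78  75  70  77 205 163 159 161 160 199 200 101]
 [126 125 125 127  75  73  71  72 207 160 159 158 160 199 199 139]
 [124 125 127 126  75  71  71  65 206 202 199 199 194 201 199 151]
 [125 126 129 124  75  76  75  64 207 201 198 200 194 200 200 154]
 [127 125 129 124  71  75  75  74 207 203 200 200 197 200 199 183]
 [126 127 127 126 123  75  75  72 199 125 121 122 121 158 200 179]
 [147 146 156 156 155 142 140 141 179 202 196 198 193 198 199 182]
 [165 166 166 167 165 167 167 166 167 203 200 202 197 198 201 206]
 [ 93 111 107 110 110  76  77  75 121 202 199 200 198 200 202 203]
 [124 125 124  78 124  74  73  72 110 162 162 123 122 162 200 203]
 [ 76  76  77  75 126  76  76  70  93 203 201 198 193 199 201 202]
 [ 75  76  77  74 124  72  76  71  79 203 200 198 196 199 200 201]
 [121 122 123 124 120  76  78  66  80 201 202 200 198 195 199 199]
 [125 126 125 125 124  76  79  75  72 203 163 122 123 122 198 201]]
top fin [[ 477.7680252  -312.88561082   40.        ]
 [ 476.63712733 -312.78982622   40.        ]] ptr [[ 540.66147842 -299.29073123   32.        ]]
```

Converted, -0.0093 m / 0.6 = -0.0155, -0.008 m / 0.6 = -0.0133.

Call:
{"api": "send_rows", "payload": {"motion": [[0,-0.0033,0,0,0,0,1],[0,-0.0067,0,0,0,0,1],[0,-0.01,0,0,0,0,1],[0,-0.0133,0,0,0,0,1],[0,-0.0155,0,0,0,0,1],[0,-0.0155,0,0,0,0,1],[0,-0.0155,0,0,0,0,1],[0,-0.0155,0,0,0,0,1],[0,-0.0155,0,0,0,0,1],[0,-0.0155,0,0,0,0,1]]}}

```text
t: 23.3
eef_pos: [476.8, -250.5, 61.6]
tool_rot: [[0.002, 1.0, 0.005], [1.0, -0.002, 0.0], [0.0, 0.005, -1.0]]
contact_force: [7.3, -0.0, -6.2]
gripper_width: 0.132
grip_force: 48.8
```

```bash
python3 - <<'E'
from h import *
D=[];I=[]
for i in range(6):
    im,d=imaging.camera('side'); D.append(np.where(d>0,d,np.nan)); I.append(im.astype(float))
d=np.nanmedian(D,0); im=np.mean(I,0).astype(np.uint8); np.savez('/tmp/side.npz',im=im,d=np.nan_to_num(d))
P=cloud('side'); np.set_printoptions(linewidth=220,suppress=True)
print(im[368:390,268:286].mean(2).astype(int)); print(P[364:390,268:286,2].round(0))
go([476,-251,60],0)
cv2.imwrite('pics/c7.png',cv2.resize(im[250:400,215:345],(693,600)*1 if 0 else (520,600),interpolation=cv2.INTER_CUBIC)[...,::-1])
E
```

```text
[[129 131 131 127 107 102 130 222 217 162 192 166 165 139 167 139 169 169]
 [162 165 165 167 123  97 157 220 218 175 165 167 168 168 168 168 168 168]
 [168 167 168 171 154  92  97 211 218 175 165 167 166 167 167 167 168 168]
 [167 167 168 170  91  94  98 212 218 180 164 166 167 167 167 167 169 168]
 [166 166 167 170  92  95  98 208 218 190 164 166 167 167 167 168 169 169]
 [165 164 167 170  91  95  97 199 218 191 166 168 169 169 168 168 169 169]
 [165 164 165 169 126  93  96 199 218 190 165 169 168 168 168 168 169 169]
 [165 163 164 167 173  92  96 199 219 195 165 168 168 166 167 167 167 169]
 [165 164 164 167 172  92  97 196 221 205 165 167 167 166 166 166 167 169]
 [167 166 164 168 148  94  97 172 203 190 166 166 166 166 166 167 167 168]
 [166 166 166 170  90  96  96 125 141 160 169 167 167 167 167 167 168 168]
 [167 167 167 172  92  98  98  99 101 164 172 171 170 168 167 167 167 167]
 [166 167 170 144  94  89  92  98 104 149 150 148 164 168 166 164 164 164]
 [164 167 171  89  95  92  72  89 106 113 107 101 141 178 188 188 195 218]
 [147 151 134 120 105 112  60  79 107 105 105 104 
[... 1976 characters left out ...]
 [12. 11. 10.  9. 23. 28. 25. 26. 37. 37. 26. 26. 22. 23. 22. 22. 22. 21.]
 [21. 21. 23. 21. 24. 27. 26. 23. 41. 39. 27. 27. 24. 22. 23. 23. 24. 23.]
 [23. 23. 24. 22. 24. 28. 26. 27. 39. 38. 25. 24. 25. 23. 23. 22. 23. 23.]
 [22. 23. 24. 24. 24. 26. 27. 28. 40. 40. 26. 26. 27. 22. 21. 23. 22. 21.]
 [23. 25. 25. 24. 25. 24. 29. 27. 39. 41. 27. 29. 28. 26. 24. 23. 23. 21.]
 [25. 24. 25. 23. 25. 23. 26. 28. 39. 40. 27. 28. 29. 25. 25. 21. 26. 23.]
 [23. 22. 24. 23. 25. 25. 28. 27. 35. 38. 27. 27. 29. 23. 23. 24. 23. 22.]]
shift [-0.0005 -0.0008  0.0017] turn about tool z -0.1 cur y -0.1
23.6 [ 476.8 -250.5   61.7] q [ 0.63  0.74 -0.3   1.96  0.43  0.5   0.02] w 0.135 gf 48.8 F [ 8.3  0.2 -6.3]
```

View pics/c7.png

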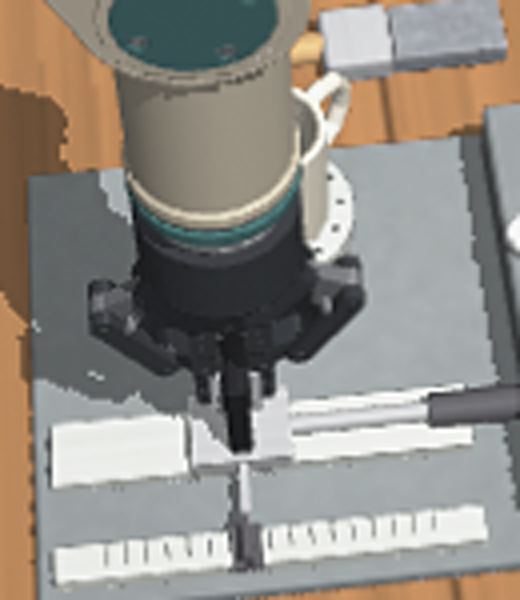

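```bash
python3 - <<'E'
from h import *
print('fin',plane('side',[[276.5,384.5],[276.5,388.0]],40),'ptr',plane('side',[[275.7,371.5],[275.9,375.5]],32))
P=cloud('side')
F=P[376:392,272:280].reshape(-1,3); F=F[(F[:,2]>36)&(F[:,2]<43)&(F[:,1]<-304)]; print('fin',F.mean(0),np.polyfit(F[:,1],F[:,0],1))
Q=P[366:379,272:280].reshape(-1,3); Q=Q[(Q[:,2]>27)&(Q[:,2]<34)&(Q[:,1]<-280)]; print('ptr',Q.mean(0),np.polyfit(Q[:,1],Q[:,0],1))
E
```

```text
fin [[ 476.99273615 -320.40995128   40.        ]
 [ 476.37825524 -327.74634564   40.        ]] ptr [[ 477.74699291 -288.22668561   32.        ]
 [ 477.41668096 -296.949779     32.        ]]
fin [ 476.83431232 -316.90337188   38.9510247 ] [-6.33547323e-03  4.74826579e+02]
ptr [ 477.95515475 -290.98488061   30.78040868] [-4.86638464e-02  4.63794711e+02]
```

Converted, -0.0007 m / 0.6 = -0.0012, -0.0004 m / 0.6 = -0.0007.

Call:
{"api": "send_rows", "payload": {"motion": [[0,-0.0007,0,0,0,0,1],[0,-0.0012,0,0,0,0,1],[0,-0.0012,0,0,0,0,1],[0,-0.0012,0,0,0,0,1],[0,-0.0012,0,0,0,0,1],[0,-0.0012,0,0,0,0,1],[0,-0.0012,0,0,0,0,1],[0,-0.0012,0,0,0,0,1],[0,-0.0012,0,0,0,0,1],[0,-0.0012,0,0,0,0,1]]}}

```text
t: 24.85
eef_pos: [476.3, -250.5, 61.6]
tool_rot: [[0.002, 1.0, 0.005], [1.0, -0.002, 0.0], [0.0, 0.005, -1.0]]
contact_force: [8.6, -0.7, -5.9]
gripper_width: 0.133
grip_force: 48.7
```

```bash
python3 - <<'E'
from h import *
im,d=snap('side'); print(im[368:378,272:281].mean(2).astype(int))
go([476,-251,60],0)
P=cloud('side')
for y0,y1 in((-95,-150),):
  Q=P[200:330,240:330].reshape(-1,3); Q=Q[(Q[:,2]>100)&(Q[:,2]<110)&(Q[:,1]>-160)]; print('cup rim pts',len(Q))
E
```

```text
[[108 103 153 222 205 160 193 165 166]
 [ 95 100 168 222 218 163 166 168 169]
 [ 92  94  98 223 218 162 166 166 168]
 [ 93  94 126 223 217 167 166 167 167]
 [ 92  97 174 218 218 176 166 167 169]
 [ 91  95 153 209 219 175 166 167 169]
 [127  93  96 211 219 182 166 169 169]
 [152  94  95 208 219 191 166 168 168]
 [ 91  95  98 202 221 193 166 167 168]
 [ 93  96  99 186 203 173 167 166 167]]
shift [-0.0005 -0.0003  0.0017] turn about tool z -0.1 cur y -0.1
24.9 [ 476.3 -250.5   61.7] q [ 0.63  0.74 -0.3   1.96  0.43  0.5   0.02] w 0.134 gf 48.7 F [ 8.5 -0.4 -5.6]
cup rim pts 53
```

The pointer is in line with the fin to within about 0.5 mm, the cup stands upright, and the grip is holding. Handing in.

```bash
python3 -c "
from cell import ctrl; print(ctrl.hand_in())"
```

```text
the job is handed in; nothing more can be done
None
```

The cup stands upright and released on the air platform, about 4 mm off centre by the top camera, after a grip of about 15 N. The valve is held out about 66 mm with its pointer within about 0.5 mm of the index fin, and the job was handed in at about 25 s.

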